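# Secure a paint stall against the wind

## Task

The wind is getting up at the stall, so make the tall light things safe. Put one white bottle upright into each of the two open weighted tins, lowering it until you feel it touch the padded bottom and letting go only then: do not drop it or ram it down. Push the tall cardboard carton over so that it lies flat on its side on the table, and leave everything else where it stands.

Things in the scene. Friction and masses are not known exactly. Their poses are not given: they have to be found in the camera images.
- bottle1: First white squeeze bottle, round, closed: body 44 mm diameter from 0 to 114 mm height, a shoulder up to 126 mm, then a plain grey cylindrical cap 34 mm diameter from 128 to 172 mm, which is the top and the place to grip it. About 0.17 to 0.34 kg. Stands upright at the start; the two bottles are alike. Origin: centre of the underside, z up
- bottle2: Second white squeeze bottle, round, closed: body 44 mm diameter from 0 to 114 mm height, a shoulder up to 126 mm, then a plain grey cylindrical cap 34 mm diameter from 128 to 172 mm, which is the top and the place to grip it. About 0.17 to 0.34 kg. Stands upright at the start; the two bottles are alike. Origin: centre of the underside, z up
- open_tin1: First open green paint tin, fixed, opaque, 108 mm outer diameter, 130 mm high; mouth 90 mm, inside 102 mm wide. Ballast is cast in it, topped by a flat level rubber pad that gives 1 mm per 3 N (at most 10 mm); the pad's top lies 20 to 88 mm above the tin's underside, different in each tin, not measured, to be felt. Its place in the row of tins varies. Origin: centre of the underside, z up. Takes either bottle
- open_tin2: Second open green paint tin, fixed, opaque, 108 mm outer diameter, 130 mm high; mouth 90 mm, inside 102 mm wide. Ballast is cast in it, topped by a flat level rubber pad that gives 1 mm per 3 N (at most 10 mm); the pad's top lies 20 to 88 mm above the tin's underside, different in each tin, not measured, to be felt. Its place in the row of tins varies. Origin: centre of the underside, z up. Takes either bottle
- carton: tall closed plain cardboard carton standing on end, 120 mm (its x) by 80 mm (its y) by 260 mm high (its z), 0.22 to 0.45 kg, balance point 130 mm up. Pushed near the top across the 80 mm side it tips; pushed low it slides. The table to its left (world +y) is free for 0.3 m; tins and bottles are on other sides. Origin: centre of the underside
- full_tin: closed full paint tin, green with a flat steel lid, 108 mm diameter, 133 mm high, 1.3 kg; leave it alone. It stands in a row with the two open tins. Origin: centre of the underside
- cup: upside-down paper cup, 72 mm wide at the foot, 85 mm high, in a row with the bottles; leave it alone. Origin: centre of the underside
- cup_stack: three nested upside-down paper cups, 72 mm wide, 109 mm high; leave alone. Origin: centre of the underside
- brush: paint brush lying flat, 200 mm long; leave alone. Origin: about the middle
- drink_can: plain aluminium drink can, 66 mm diameter, 115 mm high; leave alone. Origin: centre of the underside
Things that resemble listed ones, but are neither listed nor needed, are in the scene too. What is shaped like the bottle1 but pink is not meant.

How it is judged (in metres and radians):
At the end, for the whole second after the job is handed in: Each open tin holds one bottle, standing on the tin's bottom within 0.2 rad of upright, its underside below 100 mm of the tin's height, released and still (under 0.02 m/s); the carton lies flat on one of its sides on the table, its long axis within 0.12 rad of level, and still (((horizontal distance between bottle1 and open_tin1 below 0.032 m and z of bottle1 in the frame of open_tin1 between 0.012 and 0.1 m and angle between each of bottle1, bottle2's own z axis and vertical below 0.2 rad and contact force between bottle1 and open_tin1 above 0.3 N and linear speed of each of bottle1, bottle2 below 0.02 m/s and horizontal distance between bottle2 and open_tin2 below 0.032 m and z of bottle2 in the frame of open_tin2 between 0.012 and 0.1 m and contact force between bottle2 and open_tin2 above 0.3 N) or (horizontal distance between bottle1 and open_tin2 below 0.032 m and z of bottle1 in the frame of open_tin2 between 0.012 and 0.1 m and angle between each of bottle1, bottle2's own z axis and vertical below 0.2 rad and contact force between bottle1 and open_tin2 above 0.3 N and linear speed of each of bottle1, bottle2 below 0.02 m/s and horizontal distance between bottle2 and open_tin1 below 0.032 m and z of bottle2 in the frame of open_tin1 between 0.012 and 0.1 m and contact force between bottle2 and open_tin1 above 0.3 N)) and angle between carton's own z axis and vertical between 1.45 and 1.69 rad and height (world z) of carton between 0.02 and 0.08 m and linear speed of carton below 0.02 m/s); the robot touches nothing.
It fails at once if bottle 1 is dropped: it moves faster than 0.3 m/s (a fall of about 5 mm) with no finger on it (contact force between bottle1 and the fingers below 0.05 N and linear speed of bottle1 above 0.3 m/s).
It fails at once if bottle 2 is dropped: it moves faster than 0.3 m/s (a fall of about 5 mm) with no finger on it (contact force between bottle2 and the fingers below 0.05 N and linear speed of bottle2 above 0.3 m/s).
It fails at once if bottle 1 is rammed against a tin with more than 30 N (contact force between bottle1 and open_tin1 above 30 N or contact force between bottle1 and open_tin2 above 30 N).
It fails at once if bottle 2 is rammed against a tin with more than 30 N (contact force between bottle2 and open_tin1 above 30 N or contact force between bottle2 and open_tin2 above 30 N).
It fails at once if something to be left alone is shifted by more than 30 mm (distance of any of full_tin, cup, cup_stack, brush, drink_can from where it was at the start of the episode above 0.03 m).
It also fails if it takes over 67 s, if anything falls off the work surface, if the arm or the gripper's body presses on something with over 40 N, if the wrist force passes 120 N, or if a joint passes its speed limit or range.

## Robot

A 6-joint arm with a two-finger parallel gripper is mounted at the origin on the work surface. World frame = base frame: x ahead of the robot, y to its left, z up, the work surface at z = 0. Lengths are in m, angles in degrees, forces in N, time in s.
With the tool pointing down it reaches from about 0.35 to 0.875 m from the base axis. Payload 4.2 kg.
Tool frame: the origin (TCP) lies at the very end of the fingers, on their centre line; the grasp point (between the pads) lies r.pinch_z behind it (r.pinch_z is the distance from the TCP to the grasp point, in m); y points along the fingers, z is the direction in which the jaws open and shut, and the axes are right-handed (so a half turn about y gives the same grasp; the last joint's range is limited). The gripper opens to 87 mm and grips with 3 to 60 N. Pads are 19 mm wide; open, the fingers measure 117 mm over their backs; the gripper's body (75 mm by 190 mm) begins 51 mm behind the grasp point.
Start: joints at [-60.928, 22.042, 0.453, 0, -68.411, -14.817], TCP at [0.154, -0.606, 0.223] pointing down, gripper open.
Joint ranges: [-179.83, 179.83], [-69.29, 118.12], [-61.27, 80.66], [-181.25, 117.63], [-171.15, -9.14], [-177.46, 177.46]. Speed limits (degrees/s): [159.86, 159.86, 180, 180, 180, 180].

## Interface

Orientations are given as a 3x3 rotation matrix whose columns are the frame's x, y, z axes.
In Python, from station import sense, capture, camera_params, r gives the robot as it stands.
- The arm moves only by the tool move_arm, never from a script. Its argument "increments" is text: rows parted by semicolons, each of 7 numbers parted by spaces: the closure, from -1 (fully open) to 1 (shut), so that 0 is half open, then the shift along the tool's x, y, z in m, then the turn, a rotation vector about the tool's x, y, z in rad. In form: hand x y z wx wy wz; .... A call has 1 to 8 rows; each row is the pose to reach, as a shift and turn from the pose commanded when the call began, along the tool's axes at that moment; what a row does not reach only later rows make up. A row lasts 1/10 s, in which the tool goes at most 50 mm and 8.59 degrees, less where a joint would pass 70% of its speed; a pose out of reach is approached as far as the arm can. A call with a gripper value outside its range is refused whole. The fingers move at their own pace and stop on an object; the grip force is fixed at half the most. Time passes only in rows, so rows that repeat a pose let the fingers close. It gives the time, the measured TCP pose, the force and the opening at its end, in the units of the state.
- sense(): the state, without advancing time (a new reading comes with each control period).
- capture(name): name is "side" or "top" or "wrist"; returns (picture, depth): 420x560x3 uint8, red, green, blue; 420x560 float32, m along the optical axis (not along the pixel's ray), 0 where there is no reading.
- camera_params(name): a dict with "fx", "fy", "cx", "cy" (pixels), "xyz" and "orientation" of the camera in the world. Camera axes: x right, y down, z forward; pixel columns grow to the right and rows downward; lengths in m; the calibration is good to about 2 mm. A picture is of the moment at which its call begins: read the wrist's pose just before it. camera_params takes no time and is no camera call; for the wrist camera it gives the pose at the moment of the call.
- r.finish_job(): hands the job in, once; it reports no verdict.
The state is a dict: "time_s": time; "joints": joint angles; "joint_velocities": joint speeds; "effort": joint torques, N m; "tcp_pos": TCP position; "ee_rot": TCP orientation; "wrist_force": force on the tool from outside, world axes, zero at the start; "moment": the same for the moment, N m; "gripper_width": opening from 0.0 (shut) to 1.0 (fully open).
Only numpy, scipy, OpenCV 4.12 (cv2) and the standard library are available. Lean on these libraries where they do the work, as an engineer would, in place of code of your own. Each camera call takes 0.05 s, during which the arm holds its last target.

## Working session

There is one attempt and no reset: what is moved stays moved. The work goes in short steps, Python scripts to look and compute and a tool call to move; the robot and the scene stay as the last step left them, time stands still between calls to the robot, and variables do not carry over. Pictures are saved under pics/ and viewed, and the job is handed in when it is done.

Besides the shell and the picture viewer there is one more tool, called as name(argument=value, ...), one argument or row to a line, values as JSON. move_arm: Moves the arm, as the interface text tells. Its arguments: {"type":"object","properties":{"increments":{"type":"string"}},"required":["increments"]}

```bash
ls; mkdir -p pics; python3 - <<'E'
from station import sense, capture, camera_params, r
import cv2,numpy as np
print(r.pinch_z); s=sense(); print({k:np.round(v,3).tolist() for k,v in s.items()})
for n in ["side","top"]:
    p,d=capture(n); cv2.imwrite(f"pics/{n}0.png",p[:,:,::-1]); np.save(f"pics/{n}0.npy",d)
    print(n,camera_params(n))
E
```

```text
pics
0.0187
{'time_s': 0.0, 'joints': [-60.927, 22.087, 0.379, -0.029, -68.412, -14.817], 'joint_velocities': [-0.014, -0.01, 0.007, 0.047, 0.03, -0.002], 'effort': [0.0, -39.067, 18.741, 4.22, 0.011, -0.0], 'tcp_pos': [0.154, -0.605, 0.221], 'ee_rot': [[0.969, -0.001, -0.246], [0.246, 0.002, 0.969], [-0.0, -1.0, 0.002]], 'wrist_force': [-0.263, 0.222, 0.02], 'moment': [-0.047, -0.043, -0.032], 'gripper_width': 1.002}
side {'fx': 451.6309941626518, 'fy': 451.6309941626518, 'cx': 286.16454143408447, 'cy': 216.2695449842912, 'xyz': array([ 0.97108968, -0.73663973,  0.58429226]), 'orientation': array([[ 0.81369431,  0.30693483, -0.49365229],
       [ 0.58117821, -0.4464399 ,  0.68038467],
       [-0.01155233, -0.84052509, -0.54164944]])}
top {'fx': 540.6147555355462, 'fy': 540.6147555355462, 'cx': 277.1068362882263, 'cy': 208.49806834772318, 'xyz': array([ 0.38812711, -0.04904835,  1.44851745]), 'orientation': array([[-0.00961241, -0.99604752,  0.08830031],
       [-0.99994921,  0.0093072 , -0.00386762],
       [ 0.0030305 , -0.088333  , -0.99608639]])}
```

View pics/side0.png

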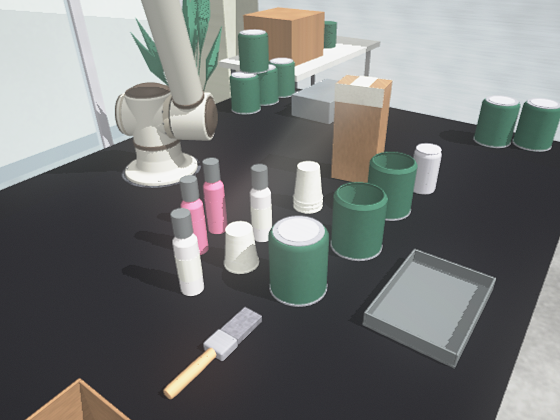

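View pics/top0.png

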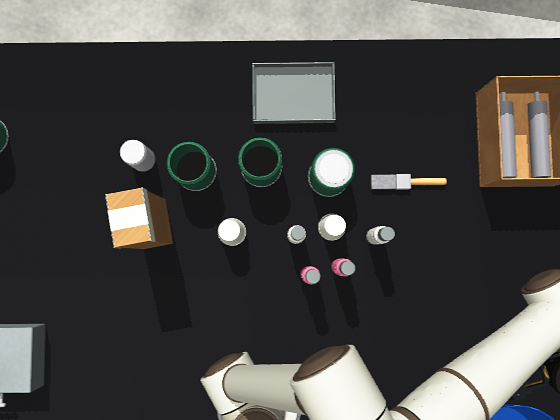

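The two white bottles have their caps in the top view at about (297,233) and (380,235). What could be mistaken for them:
- pink bottles at (311,275) and (343,267)
- cup at (332,227)
- cup stack at (232,232)
- white can at (137,155)

The open tins are at (191,166) and (261,161), the full lidded tin is at (331,172), and the carton is at (135,217). I'll check this in a crop and measure from depth.

```bash
cat > h.py <<'E'
import numpy as np,cv2
from station import sense, capture, camera_params, r
def cloud(d,c):
    v,u=np.mgrid[:420,:560]; P=np.stack([(u-c['cx'])/c['fx']*d,(v-c['cy'])/c['fy']*d,d],-1)
    P=P@np.array(c['orientation']).T+c['xyz']; P[d==0]=np.nan; return P
def circ(P):
    A=np.c_[2*P[:,:2],np.ones(len(P))]; s=np.linalg.lstsq(A,(P[:,:2]**2).sum(1),rcond=None)[0]
    return s[0],s[1],np.sqrt(s[2]+s[0]**2+s[1]**2)
E
python3 - <<'E'
from h import *
im=cv2.imread('pics/top0.png'); cv2.imwrite('pics/crop0.png',cv2.resize(im[125:300,95:405],None,fx=2.5,fy=2.5,interpolation=cv2.INTER_CUBIC))
for n in['top','side']:
    P=cloud(np.load(f'pics/{n}0.npy'),camera_params(n)); np.save(f'pics/{n}P.npy',P)
T=np.load('pics/topP.npy')
def rep(nm,u,v,rad,z0,z1):
    Q=T[v-rad:v+rad+1,u-rad:u+rad+1].reshape(-1,3); Q=Q[(Q[:,2]>z0)&(Q[:,2]<z1)]
    print(nm,len(Q),Q.mean(0).round(4),'mid',((Q.min(0)+Q.max(0))/2).round(4),'ext',np.ptp(Q,axis=0).round(3),'circ',np.round(circ(Q),3))
for a in [('bA',297,233,14,.165,.18),('bB',380,235,16,.165,.18),('pk1',311,275,14,.165,.18),('pk2',343,267,14,.165,.18),('tin1',191,166,30,.122,.14),('tin2',261,161,30,.122,.14),('full',331,172,30,.125,.14),('cup',332,227,18,.078,.092),('stack',232,232,18,.1,.118),('can',137,155,22,.108,.122)]: rep(*a)
Q=T[170:270,90:190].reshape(-1,3); Q=Q[(Q[:,2]>.25)&(Q[:,2]<.27)]
print('carton',len(Q),cv2.minAreaRect((Q[:,:2]*1000).astype(np.float32)),Q[:,2].mean())
for u,v in [(191,166),(190,170),(261,161),(262,165)]: print(u,v,T[v,u].round(3))
E
```

```text
bA 158 [ 0.4437 -0.1026  0.1734] mid [ 0.4439 -0.1028  0.1723] ext [0.031 0.033 0.014] circ [ 0.444 -0.103  0.012]
bB 161 [ 0.4399 -0.3138  0.1732] mid [ 0.4398 -0.3139  0.1721] ext [0.031 0.032 0.014] circ [ 0.44  -0.314  0.012]
pk1 164 [ 0.3417 -0.1365  0.1736] mid [ 0.3417 -0.1367  0.1732] ext [0.033 0.033 0.011] circ [ 0.342 -0.137  0.012]
pk2 165 [ 0.3605 -0.2186  0.1734] mid [ 0.3606 -0.2193  0.1736] ext [0.031 0.033 0.012] circ [ 0.36  -0.219  0.012]
tin1 369 [0.6165 0.1595 0.1288] mid [0.6207 0.1637 0.1296] ext [0.106 0.107 0.015] circ [0.622 0.164 0.05 ]
tin2 361 [ 0.6242 -0.0137  0.1288] mid [ 0.6296 -0.013   0.1307] ext [0.106 0.104 0.017] circ [ 0.63  -0.013  0.05 ]
full 1369 [ 0.6016 -0.1932  0.1335] mid [ 0.6022 -0.1932  0.1325] ext [0.105 0.104 0.015] circ [ 0.602 -0.193  0.037]
cup 336 [ 0.4661 -0.1996  0.0862] mid [ 0.4659 -0.2003  0.0849] ext [0.051 0.051 0.014] circ [ 0.466 -0.2    0.019]
stack 362 [0.4543 0.0641 0.1105] mid [0.4546 0.0645 0.1088] ext [0.05  0.052 0.017] circ [0.454 0.064 0.019]
can 466 [0.6519 0.3049 0.1161] mid [0.6509 0.305  0.1149] ext [0.062 0.059 0.014] circ [0.652 0.305 0.022]
carton 2084 ((477.8240051269531, 274.6695251464844), (120.58029174804688, 83.69252014160156), 10.200014114379883) 0.261512873997865
191 166 [0.63  0.174 0.023]
190 170 [0.62  0.177 0.02 ]
261 161 [ 0.639 -0.013  0.04 ]
262 165 [ 0.627 -0.016  0.046]
```

View pics/crop0.png

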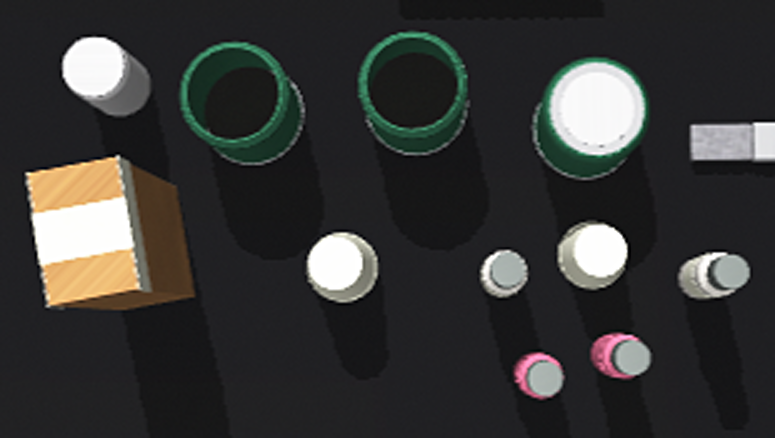

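Checked in the crop: white bottles A (0.444,-0.103) and B (0.440,-0.314). The pink ones are excluded. I'll take B to tin2 first, then A to tin1. First move is above B with the jaws along world y.

move_arm(
  increments="-1 0.04 0 0.025 0 0.06 0; -1 0.085 0 0.05 0 0.12 0; -1 0.13 0 0.075 0 0.18 0; -1 0.17 0 0.1 0 0.249 0; -1 0.21 0 0.125 0 0.249 0; -1 0.25 0 0.15 0 0.249 0; -1 0.29 0 0.175 0 0.249 0; -1 0.33 0 0.2 0 0.249 0",
)

```text
time_s: 0.9
tcp_pos: [0.4254, -0.3288, 0.2223]
ee_rot: [[1.0, -0.0, 0.0], [-0.0, 0.0, 1.0], [-0.0, -1.0, 0.0]]
wrist_force: [0.6, -0.2, 0.6]
gripper_width: 1.0
```

move_arm(
  increments="-1 0.015 0 0.017 0 0 0; -1 0.015 0 0.017 0 0 0; -1 0.015 0 0.017 0 0 0",
)

```text
time_s: 1.2
tcp_pos: [0.4394, -0.3132, 0.2221]
ee_rot: [[1.0, -0.001, -0.001], [0.001, 0.0, 1.0], [-0.001, -1.0, 0.0]]
wrist_force: [-0.2, 0.3, 0.4]
gripper_width: 1.002
```

Tool and world axes are now aligned (tool x = world x, y = down, z = world y). A wrist look before descending.

```bash
python3 - <<'E'
from h import *
c=camera_params('wrist'); p,d=capture('wrist'); cv2.imwrite('pics/w1.png',p[:,:,::-1])
P=cloud(d,c); m=(P[...,2]>.165)&(P[...,2]<.18)&(abs(P[...,0]-.44)<.03)&(abs(P[...,1]+.314)<.03)
Q=P[m]; print(len(Q), Q.mean(0) if len(Q) else'', np.ptp(Q,axis=0) if len(Q) else'')
print(c['xyz'],sense()['tcp_pos'])
E
```

```text
1662 [ 0.4386332  -0.31240758  0.17118608] [0.03326915 0.03317021 0.00834987]
[ 0.35576789 -0.31364096  0.38397061] [ 0.43897133 -0.3137517   0.2221748 ]
```

View pics/w1.png

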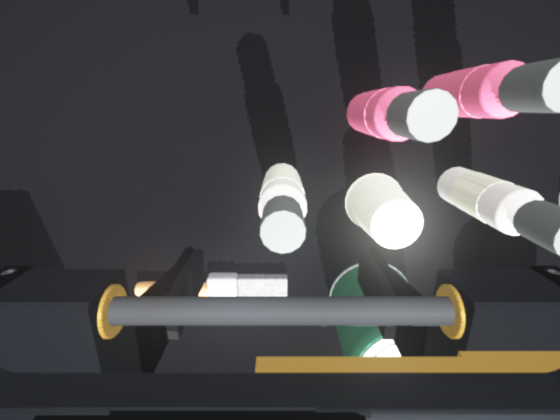

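White bottle B (cap at 283,230) is centred between the fingers and measures (0.439,-0.312). Now descend and grip.

move_arm(
  increments="-1 0 0.03 0.001 0 0 0; -1 0 0.06 0.001 0 0 0; -1 0 0.089 0.001 0 0 0; -1 0 0.089 0.001 0 0 0; 1 0 0.089 0.001 0 0 0; 1 0 0.089 0.001 0 0 0; 1 0 0.089 0.001 0 0 0; 1 0 0.089 0.001 0 0 0",
)

```text
time_s: 2.05
tcp_pos: [0.4401, -0.3129, 0.1348]
ee_rot: [[1.0, 0.002, 0.0], [-0.0, -0.001, 1.0], [0.002, -1.0, -0.001]]
wrist_force: [-0.2, -0.2, 0.1]
gripper_width: 0.721
```

move_arm(
  increments="1 0 0 0 0 0 0; 1 0 0 0 0 0 0; 1 0 0 0 0 0 0",
)

```text
time_s: 2.35
tcp_pos: [0.4396, -0.3126, 0.1337]
ee_rot: [[1.0, 0.0, 0.0], [-0.0, -0.0, 1.0], [0.0, -1.0, -0.0]]
wrist_force: [0.0, -0.5, -0.1]
gripper_width: 0.445
```

move_arm(
  increments="1 0 0 0 0 0 0; 1 0 0 0 0 0 0; 1 0 0 0 0 0 0; 1 0 -0.01 0 0 0 0; 1 0 -0.03 0 0 0 0; 1 0 -0.03 0 0 0 0",
)

```text
time_s: 2.95
tcp_pos: [0.441, -0.3135, 0.166]
ee_rot: [[1.0, 0.005, -0.0], [0.0, -0.002, 1.0], [0.005, -1.0, -0.002]]
wrist_force: [0.4, -0.0, -2.5]
gripper_width: 0.384
```

Held (about 2.5 N). Lift and carry to tin2 at (0.630,-0.013).

move_arm(
  increments="1 0 -0.035 0 0 0 0; 1 0 -0.07 0 0 0 0; 1 0 -0.105 0 0 0 0; 1 0 -0.135 0 0 0 0; 1 0.02 -0.135 0.03 0 0 0; 1 0.04 -0.135 0.065 0 0 0; 1 0.06 -0.135 0.1 0 0 0; 1 0.08 -0.135 0.135 0 0 0",
)

```text
time_s: 3.75
tcp_pos: [0.5196, -0.1762, 0.2974]
ee_rot: [[1.0, -0.001, 0.001], [-0.001, 0.001, 1.0], [-0.001, -1.0, 0.001]]
wrist_force: [0.3, -1.4, -3.6]
gripper_width: 0.385
```

move_arm(
  increments="1 0.02 0 0.035 0 0 0; 1 0.04 0 0.07 0 0 0; 1 0.06 0 0.1 0 0 0; 1 0.08 0 0.13 0 0 0; 1 0.1 0 0.15 0 0 0; 1 0.11 0 0.165 0 0 0; 1 0.11 0 0.165 0 0 0; 1 0.11 0 0.165 0 0 0",
)

```text
time_s: 4.55
tcp_pos: [0.629, -0.0128, 0.2976]
ee_rot: [[1.0, -0.002, 0.0], [-0.0, -0.0, 1.0], [-0.002, -1.0, -0.0]]
wrist_force: [-0.2, 0.3, -3.3]
gripper_width: 0.385
```

```bash
python3 - <<'E'
from h import *
print(sense()['tcp_pos'],sense()['wrist_force'])
for n in['side','wrist']:
    c=camera_params(n); p,d=capture(n); cv2.imwrite(f'pics/{n}2.png',p[:,:,::-1])
    P=cloud(d,c)
    m=(abs(P[...,2]-.13)<.006)&(np.hypot(P[...,0]-.63,P[...,1]+.013)<.062)
    Q=P[m]; k=np.hypot(Q[:,0]-.63,Q[:,1]+.013)>.038; Q=Q[k]
    if len(Q)>20: print(n,len(Q),circ(Q),np.ptp(Q,axis=0))
E
```

```text
[ 0.62895709 -0.01279084  0.29761437] [-0.1638449   0.29059181 -3.33841062]
side 390 (np.float64(0.6310890262022544), np.float64(-0.013341058680030937), np.float64(0.04887774121933838)) [0.10162042 0.10344131 0.008505  ]
wrist 1175 (np.float64(0.6304709854833137), np.float64(-0.011187144294437679), np.float64(0.04872644935163565)) [0.09261462 0.10379646 0.00767075]
```

View pics/side2.png

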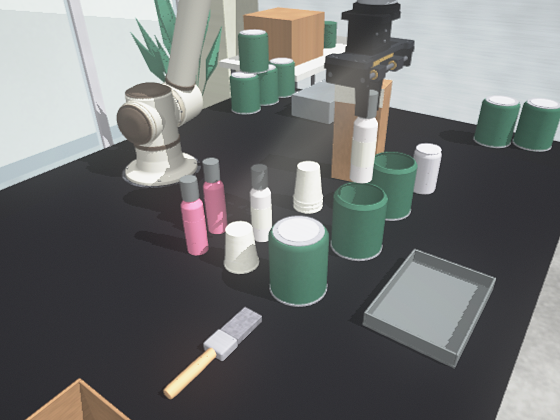

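View pics/wrist2.png

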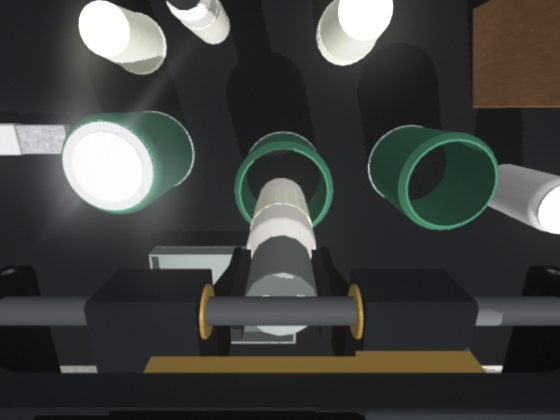

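Bottle B hangs upright over tin2, whose mouth centre is about (0.6305,-0.012). I'll use depth for a hint of the pad heights.

```bash
python3 - <<'E'
from h import *
c=camera_params('wrist'); _,d=capture('wrist'); W=cloud(d,c); T=np.load('pics/topP.npy')
for nm,P in(('top',T),('wrist',W)):
  for t,(x,y) in dict(tin1=(.622,.164),tin2=(.6305,-.012)).items():
    m=(np.hypot(P[...,0]-x,P[...,1]-y)<.042)&(P[...,2]<.115)&(P[...,2]>.005); z=P[m][:,2]
    print(nm,t,len(z),np.histogram(z,bins=np.arange(.005,.12,.005))[0], np.percentile(z,[10,25,50,75]).round(4) if len(z) else'')
E
```

```text
top tin1 572 [  0  11 144 332  82   3   0   0   0   0   0   0   0   0   0   0   0   0
   0   0   0   0] [0.018  0.0198 0.0221 0.024 ]
top tin2 704 [  0   0   0   0   0   2  20 285 359  38   0   0   0   0   0   0   0   0
   0   0   0   0] [0.0419 0.0435 0.0455 0.0473]
wrist tin1 975 [  0   0 544 431   0   0   0   0   0   0   0   0   0   0   0   0   0   0
   0   0   0   0] [0.0188 0.0193 0.0199 0.0204]
wrist tin2 1944 [   0    0    0    0    0    0    0 1917   27    0    0    0    0    0
    0    0    0    0    0    0    0    0] [0.0423 0.0428 0.0433 0.0439]
```

move_arm(
  increments="1 0.001 0.015 0.001 0 0 0; 1 0.001 0.03 0.001 0 0 0; 1 0.001 0.045 0.001 0 0 0; 1 0.001 0.06 0.001 0 0 0; 1 0.001 0.07 0.001 0 0 0; 1 0.001 0.07 0.001 0 0 0",
)

```text
time_s: 5.3
tcp_pos: [0.6294, -0.0124, 0.2271]
ee_rot: [[1.0, -0.003, 0.001], [-0.001, -0.0, 1.0], [-0.003, -1.0, -0.0]]
wrist_force: [-0.3, -0.0, -2.5]
gripper_width: 0.384
```

move_arm(
  increments="1 0 0.002 0 0 0 0; 1 0 0.004 0 0 0 0; 1 0 0.006 0 0 0 0; 1 0 0.008 0 0 0 0",
)

```text
time_s: 5.7
tcp_pos: [0.6308, -0.0116, 0.2209]
ee_rot: [[1.0, 0.001, 0.0], [-0.0, 0.0, 1.0], [0.001, -1.0, 0.0]]
wrist_force: [0.1, -0.3, -2.6]
gripper_width: 0.382
```

move_arm(
  increments="1 0 0.002 0 0 0 0; 1 0 0.004 0 0 0 0; 1 0 0.006 0 0 0 0; 1 0 0.008 0 0 0 0",
)

```text
time_s: 6.1
tcp_pos: [0.6306, -0.0116, 0.2123]
ee_rot: [[1.0, -0.0, 0.0], [-0.0, -0.0, 1.0], [-0.0, -1.0, -0.0]]
wrist_force: [-0.0, -0.1, -3.8]
gripper_width: 0.384
```

move_arm(
  increments="1 0 0.002 0 0 0 0; 1 0 0.004 0 0 0 0; 1 0 0.006 0 0 0 0; 1 0 0.008 0 0 0 0",
)

```text
time_s: 6.5
tcp_pos: [0.6306, -0.0117, 0.2044]
ee_rot: [[1.0, -0.0, 0.0], [-0.0, -0.0, 1.0], [-0.0, -1.0, -0.0]]
wrist_force: [0.2, 0.2, -3.0]
gripper_width: 0.384
```

move_arm(
  increments="1 0 0.002 0 0 0 0; 1 0 0.004 0 0 0 0; 1 0 0.006 0 0 0 0; 1 0 0.008 0 0 0 0",
)

```text
time_s: 6.9
tcp_pos: [0.6305, -0.0117, 0.1964]
ee_rot: [[1.0, -0.0, 0.0], [-0.0, -0.0, 1.0], [-0.0, -1.0, -0.0]]
wrist_force: [0.2, -0.1, -2.7]
gripper_width: 0.388
```

move_arm(
  increments="1 0 0.002 0 0 0 0; 1 0 0.004 0 0 0 0; 1 0 0.006 0 0 0 0; 1 0 0.008 0 0 0 0",
)

```text
time_s: 7.3
tcp_pos: [0.6306, -0.0117, 0.1884]
ee_rot: [[1.0, -0.0, 0.0], [-0.0, -0.0, 1.0], [-0.0, -1.0, -0.0]]
wrist_force: [-0.3, 0.5, -3.1]
gripper_width: 0.385
```

move_arm(
  increments="1 0 0.002 0 0 0 0; 1 0 0.004 0 0 0 0; 1 0 0.006 0 0 0 0; 1 0 0.008 0 0 0 0",
)

```text
time_s: 7.7
tcp_pos: [0.6306, -0.0117, 0.1804]
ee_rot: [[1.0, -0.0, 0.0], [-0.0, 0.0, 1.0], [-0.0, -1.0, 0.0]]
wrist_force: [-0.4, 0.1, -3.2]
gripper_width: 0.383
```

move_arm(
  increments="1 0 0.001 0 0 0 0; 1 0 0.002 0 0 0 0; 1 0 0.003 0 0 0 0; 1 0 0.003 0 0 0 0",
)

```text
time_s: 8.1
tcp_pos: [0.6306, -0.0117, 0.1775]
ee_rot: [[1.0, 0.0, 0.0], [-0.0, -0.0, 1.0], [0.0, -1.0, -0.0]]
wrist_force: [-0.7, -0.7, -3.7]
gripper_width: 0.387
```

move_arm(
  increments="1 0 0.001 0 0 0 0; 1 0 0.002 0 0 0 0; 1 0 0.002 0 0 0 0",
)

```text
time_s: 8.4
tcp_pos: [0.6308, -0.0117, 0.1763]
ee_rot: [[1.0, 0.001, 0.0], [-0.0, -0.0, 1.0], [0.001, -1.0, -0.0]]
wrist_force: [-0.2, 0.1, -0.3]
gripper_width: 0.387
```

move_arm(
  increments="1 0 0.001 0 0 0 0; 1 0 0.001 0 0 0 0; 1 0 0.001 0 0 0 0",
)

```text
time_s: 8.7
tcp_pos: [0.6309, -0.0117, 0.1754]
ee_rot: [[1.0, 0.001, -0.0], [0.0, -0.0, 1.0], [0.001, -1.0, -0.0]]
wrist_force: [-1.4, -1.0, 4.2]
gripper_width: 0.385
```

Pad contact confirmed: the force went from -3.2 to +4.2 N. Release and retreat upward.

move_arm(
  increments="-0.2 0 0 0 0 0 0; -0.2 0 0 0 0 0 0; -0.2 0 0 0 0 0 0; -1 0 0 0 0 0 0; -1 0 0 0 0 0 0; -1 0 0 0 0 0 0; -1 0 0 0 0 0 0; -1 0 0 0 0 0 0",
)

```text
time_s: 9.5
tcp_pos: [0.6306, -0.0117, 0.1745]
ee_rot: [[1.0, 0.0, 0.0], [-0.0, 0.0, 1.0], [0.0, -1.0, 0.0]]
wrist_force: [0.1, -0.1, -0.2]
gripper_width: 0.955
```

move_arm(
  increments="-1 0 -0.01 0 0 0 0; -1 0 -0.03 0 0 0 0; -1 0 -0.06 0 0 0 0; -1 0 -0.09 0 0 0 0; -1 0 -0.09 0 0 0 0",
)

```text
time_s: 10.0
tcp_pos: [0.6331, -0.0118, 0.2711]
ee_rot: [[1.0, 0.011, -0.0], [0.0, 0.0, 1.0], [0.011, -1.0, 0.0]]
wrist_force: [0.6, -0.2, -0.4]
gripper_width: 0.996
```

```bash
python3 - <<'E'
from h import *
print(sense()['tcp_pos'],sense()['wrist_force'])
for n in['side','wrist']:
    c=camera_params(n); p,d=capture(n); cv2.imwrite(f'pics/{n}3.png',p[:,:,::-1])
    P=cloud(d,c)
    for nm,x,y,z0,z1 in(('cap',.631,-.012,.207,.23),('A',.444,-.103,.165,.18)):
        Q=P[(P[...,2]>z0)&(P[...,2]<z1)&(np.hypot(P[...,0]-x,P[...,1]-y)<.03)]
        if len(Q): print(n,nm,len(Q),Q.mean(0),((Q.min(0)+Q.max(0))/2),np.ptp(Q,axis=0))
E
```

```text
[ 0.63309487 -0.01180622  0.27108491] [ 0.60480035 -0.18865522 -0.3515331 ]
side cap 170 [ 0.63337684 -0.01861778  0.21357526] [ 0.63076487 -0.0141532   0.21201618] [0.03413782 0.03521317 0.00985613]
side A 149 [ 0.44723748 -0.10600595  0.17129996] [ 0.44601788 -0.10330499  0.16967281] [0.03312625 0.03391436 0.00934193]
wrist cap 1648 [ 0.62910917 -0.01201527  0.21391919] [ 0.63064927 -0.01196774  0.21178239] [0.03399654 0.03285999 0.00947098]
```

View pics/side3.png

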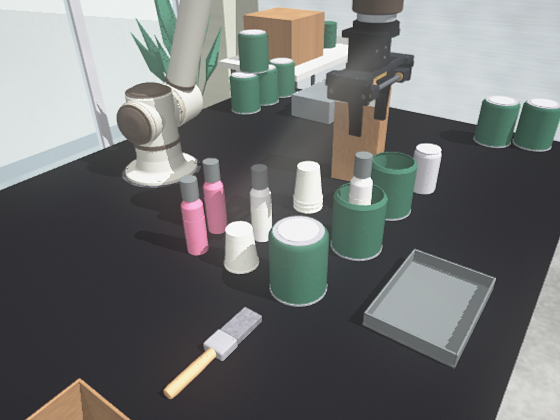

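Bottle B stands upright in tin2 (cap at 363,165). Next, bottle A at (0.444,-0.103).

move_arm(
  increments="-1 -0.03 0 -0.015 0 0 0; -1 -0.07 0 -0.035 0 0 0; -1 -0.11 0 -0.055 0 0 0; -1 -0.15 0 -0.075 0 0 0; -1 -0.175 0.02 -0.085 0 0 0; -1 -0.186 0.045 -0.091 0 0 0; -1 -0.186 0.045 -0.091 0 0 0; -1 -0.186 0.045 -0.091 0 0 0",
)

```text
time_s: 10.9
tcp_pos: [0.4449, -0.1028, 0.2197]
ee_rot: [[1.0, -0.0, 0.0], [-0.0, -0.001, 1.0], [-0.0, -1.0, -0.001]]
wrist_force: [-0.2, -0.0, 0.3]
gripper_width: 0.999
```

```bash
python3 - <<'E'
from h import *
print(sense()['tcp_pos'],sense()['wrist_force'])
for n in['wrist']:
    c=camera_params(n); p,d=capture(n); cv2.imwrite(f'pics/{n}4.png',p[:,:,::-1])
    P=cloud(d,c)
    for nm,x,y,z0,z1 in(('A',.444,-.103,.168,.178),):
        Q=P[(P[...,2]>z0)&(P[...,2]<z1)&(np.hypot(P[...,0]-x,P[...,1]-y)<.03)]
        if len(Q): print(n,nm,len(Q),Q.mean(0),((Q.min(0)+Q.max(0))/2),np.ptp(Q,axis=0))
E
```

```text
[ 0.44490759 -0.10278346  0.21972945] [-0.18786228 -0.04703891  0.27892361]
wrist A 1654 [ 0.44303295 -0.10092886  0.17131961] [ 0.44380371 -0.10116445  0.17058882] [0.03314424 0.0334088  0.00517466]
```

View pics/wrist4.png

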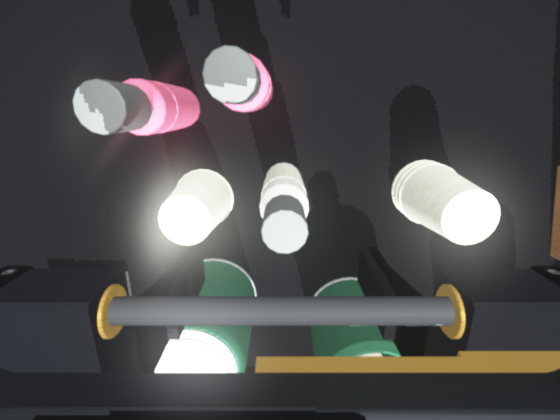

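White bottle A (cap at 285,228) is centred between the fingers. Descend 0.087 and grip.

move_arm(
  increments="-1 -0.001 0.03 0.001 0 0 0; -1 -0.001 0.06 0.001 0 0 0; -1 -0.001 0.087 0.001 0 0 0; -1 -0.001 0.087 0.001 0 0 0; 1 -0.001 0.087 0.001 0 0 0; 1 -0.001 0.087 0.001 0 0 0; 1 -0.001 0.087 0.001 0 0 0; 1 -0.001 0.087 0.001 0 0 0",
)

```text
time_s: 11.75
tcp_pos: [0.4443, -0.1016, 0.1337]
ee_rot: [[1.0, 0.002, 0.0], [-0.0, 0.0, 1.0], [0.002, -1.0, 0.0]]
wrist_force: [0.7, -0.5, 0.2]
gripper_width: 0.724
```

move_arm(
  increments="1 0 0 0 0 0 0; 1 0 0 0 0 0 0; 1 0 0 0 0 0 0; 1 0 0 0 0 0 0; 1 0 0 0 0 0 0; 1 0 0 0 0 0 0; 1 0 -0.015 0 0 0 0; 1 0 -0.03 0 0 0 0",
)

```text
time_s: 12.55
tcp_pos: [0.4424, -0.1017, 0.1618]
ee_rot: [[1.0, -0.003, 0.001], [-0.001, -0.0, 1.0], [-0.003, -1.0, -0.0]]
wrist_force: [-0.2, -0.0, -1.6]
gripper_width: 0.383
```

move_arm(
  increments="1 0 -0.03 0 0 0 0; 1 0 -0.065 0 0 0 0; 1 0 -0.1 0 0 0 0; 1 0 -0.135 0 0 0 0; 1 0 -0.135 0.03 0 0 0; 1 0 -0.135 0.07 0 0 0; 1 0 -0.135 0.11 0 0 0; 1 0 -0.135 0.15 0 0 0",
)

```text
time_s: 13.35
tcp_pos: [0.4426, 0.0494, 0.2967]
ee_rot: [[1.0, -0.002, 0.001], [-0.001, -0.0, 1.0], [-0.002, -1.0, -0.0]]
wrist_force: [0.6, 0.1, -2.7]
gripper_width: 0.383
```

move_arm(
  increments="1 0.015 0 0.035 0 0 0; 1 0.045 0 0.06 0 0 0; 1 0.08 0 0.08 0 0 0; 1 0.115 0 0.095 0 0 0; 1 0.15 0 0.11 0 0 0; 1 0.178 0 0.116 0 0 0; 1 0.178 0 0.116 0 0 0; 1 0.178 0 0.116 0 0 0",
)

```text
time_s: 14.15
tcp_pos: [0.6212, 0.1641, 0.2952]
ee_rot: [[1.0, -0.004, 0.001], [-0.001, -0.002, 1.0], [-0.004, -1.0, -0.002]]
wrist_force: [0.1, -0.2, -2.5]
gripper_width: 0.384
```

```bash
python3 - <<'E'
from h import *
print(sense()['tcp_pos'],sense()['wrist_force'],sense()['gripper_width'])
for n in['side','wrist']:
    c=camera_params(n); p,d=capture(n); cv2.imwrite(f'pics/{n}5.png',p[:,:,::-1])
    P=cloud(d,c)
    r_=np.hypot(P[...,0]-.622,P[...,1]-.164)
    Q=P[(abs(P[...,2]-.13)<.006)&(r_<.062)&(r_>.038)]
    if len(Q)>20: print(n,len(Q),circ(Q),np.ptp(Q,axis=0))
E
```

```text
[0.62115192 0.1641195  0.29516453] [ 0.12047071 -0.20575141 -2.54146062] 0.3843996725206215
side 287 (np.float64(0.6230247498297294), np.float64(0.16362149690715933), np.float64(0.048742381307626766)) [0.10288713 0.10946891 0.00809853]
wrist 1184 (np.float64(0.621892311839046), np.float64(0.16581414929633687), np.float64(0.0487321872366494)) [0.0912963  0.10328851 0.00747185]
```

View pics/wrist5.png

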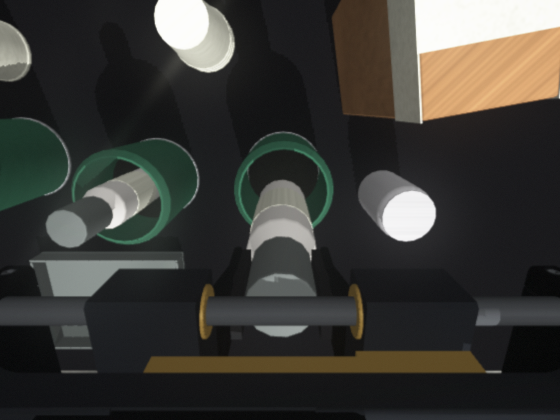

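View pics/side5.png

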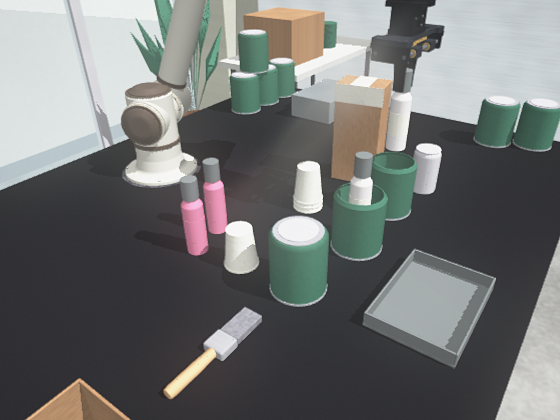

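Aligned over tin1. The depth hint for tin2 (43 mm) matched what was felt, so for tin1 (about 20 mm) I'll go down to a safe margin and then feel.

move_arm(
  increments="1 0.001 0.015 0.001 0 0 0; 1 0.001 0.03 0.001 0 0 0; 1 0.001 0.045 0.001 0 0 0; 1 0.001 0.06 0.001 0 0 0; 1 0.001 0.07 0.001 0 0 0; 1 0.001 0.075 0.001 0 0 0; 1 0.001 0.075 0.001 0 0 0",
)

```text
time_s: 14.95
tcp_pos: [0.6221, 0.1651, 0.2224]
ee_rot: [[1.0, -0.001, 0.0], [-0.0, -0.0, 1.0], [-0.001, -1.0, -0.0]]
wrist_force: [-1.3, -0.5, -1.9]
gripper_width: 0.383
```

move_arm(
  increments="1 0 0.002 0 0 0 0; 1 0 0.004 0 0 0 0; 1 0 0.006 0 0 0 0; 1 0 0.008 0 0 0 0",
)

```text
time_s: 15.35
tcp_pos: [0.6227, 0.1654, 0.2146]
ee_rot: [[1.0, 0.0, 0.0], [-0.0, 0.0, 1.0], [0.0, -1.0, 0.0]]
wrist_force: [0.8, 0.6, -2.5]
gripper_width: 0.385
```

move_arm(
  increments="1 0 0.002 0 0 0 0; 1 0 0.004 0 0 0 0; 1 0 0.006 0 0 0 0; 1 0 0.008 0 0 0 0",
)

```text
time_s: 15.75
tcp_pos: [0.6226, 0.1653, 0.2063]
ee_rot: [[1.0, -0.0, 0.0], [-0.0, -0.0, 1.0], [-0.0, -1.0, -0.0]]
wrist_force: [-0.5, -0.1, -2.6]
gripper_width: 0.387
```

move_arm(
  increments="1 0 0.002 0 0 0 0; 1 0 0.004 0 0 0 0; 1 0 0.006 0 0 0 0; 1 0 0.008 0 0 0 0",
)

```text
time_s: 16.15
tcp_pos: [0.6226, 0.1653, 0.1984]
ee_rot: [[1.0, 0.0, 0.0], [-0.0, -0.0, 1.0], [0.0, -1.0, -0.0]]
wrist_force: [0.9, 0.2, -3.9]
gripper_width: 0.379
```

move_arm(
  increments="1 0 0.002 0 0 0 0; 1 0 0.004 0 0 0 0; 1 0 0.006 0 0 0 0; 1 0 0.008 0 0 0 0",
)

```text
time_s: 16.55
tcp_pos: [0.6226, 0.1653, 0.1904]
ee_rot: [[1.0, 0.0, 0.0], [-0.0, 0.0, 1.0], [0.0, -1.0, 0.0]]
wrist_force: [-0.3, 0.5, -2.3]
gripper_width: 0.379
```

move_arm(
  increments="1 0 0.002 0 0 0 0; 1 0 0.004 0 0 0 0; 1 0 0.006 0 0 0 0; 1 0 0.008 0 0 0 0",
)

```text
time_s: 16.95
tcp_pos: [0.6226, 0.1654, 0.1824]
ee_rot: [[1.0, 0.0, 0.0], [-0.0, 0.0, 1.0], [0.0, -1.0, 0.0]]
wrist_force: [0.1, -0.2, -1.5]
gripper_width: 0.39
```

move_arm(
  increments="1 0 0.002 0 0 0 0; 1 0 0.004 0 0 0 0; 1 0 0.006 0 0 0 0; 1 0 0.008 0 0 0 0",
)

```text
time_s: 17.35
tcp_pos: [0.6226, 0.1653, 0.1744]
ee_rot: [[1.0, 0.0, 0.0], [-0.0, 0.0, 1.0], [0.0, -1.0, 0.0]]
wrist_force: [-0.3, -0.3, -3.6]
gripper_width: 0.386
```

move_arm(
  increments="1 0 0.002 0 0 0 0; 1 0 0.004 0 0 0 0; 1 0 0.006 0 0 0 0; 1 0 0.008 0 0 0 0",
)

```text
time_s: 17.75
tcp_pos: [0.6226, 0.1653, 0.1664]
ee_rot: [[1.0, 0.0, 0.0], [-0.0, 0.0, 1.0], [0.0, -1.0, 0.0]]
wrist_force: [-0.0, -0.6, -2.1]
gripper_width: 0.382
```

move_arm(
  increments="1 0 0.002 0 0 0 0; 1 0 0.004 0 0 0 0; 1 0 0.006 0 0 0 0; 1 0 0.008 0 0 0 0",
)

```text
time_s: 18.15
tcp_pos: [0.6226, 0.1653, 0.1584]
ee_rot: [[1.0, -0.0, 0.0], [-0.0, -0.0, 1.0], [-0.0, -1.0, -0.0]]
wrist_force: [0.1, 0.3, -2.3]
gripper_width: 0.383
```

move_arm(
  increments="1 0 0.001 0 0 0 0; 1 0 0.002 0 0 0 0; 1 0 0.003 0 0 0 0; 1 0 0.004 0 0 0 0; 1 0 0.004 0 0 0 0",
)

```text
time_s: 18.65
tcp_pos: [0.6225, 0.1653, 0.1544]
ee_rot: [[1.0, -0.0, 0.0], [-0.0, -0.0, 1.0], [-0.0, -1.0, -0.0]]
wrist_force: [-0.1, 0.1, -3.0]
gripper_width: 0.386
```

move_arm(
  increments="1 0 0.001 0 0 0 0; 1 0 0.002 0 0 0 0; 1 0 0.002 0 0 0 0",
)

```text
time_s: 18.95
tcp_pos: [0.6228, 0.1654, 0.1527]
ee_rot: [[1.0, 0.0, 0.0], [-0.0, 0.0, 1.0], [0.0, -1.0, 0.0]]
wrist_force: [-0.6, -0.5, -0.9]
gripper_width: 0.383
```

move_arm(
  increments="1 0 0.001 0 0 0 0; 1 0 0.001 0 0 0 0; 1 0 0.001 0 0 0 0",
)

```text
time_s: 19.25
tcp_pos: [0.6229, 0.1654, 0.1521]
ee_rot: [[1.0, 0.001, 0.0], [-0.0, 0.0, 1.0], [0.001, -1.0, 0.0]]
wrist_force: [-0.8, 0.5, 0.2]
gripper_width: 0.378
```

move_arm(
  increments="1 0 0.001 0 0 0 0; 1 0 0.001 0 0 0 0; 1 0 0.001 0 0 0 0",
)

```text
time_s: 19.55
tcp_pos: [0.623, 0.1654, 0.1512]
ee_rot: [[1.0, 0.001, 0.0], [-0.0, 0.0, 1.0], [0.001, -1.0, 0.0]]
wrist_force: [0.2, -0.2, 1.6]
gripper_width: 0.383
```

Contact confirmed: -2.5 to +1.6 N, position as expected. Release and retreat.

move_arm(
  increments="-0.2 0 0 0 0 0 0; -0.2 0 0 0 0 0 0; -0.2 0 0 0 0 0 0; -1 0 0 0 0 0 0; -1 0 0 0 0 0 0; -1 0 0 0 0 0 0; -1 0 0 0 0 0 0; -1 0 0 0 0 0 0",
)

```text
time_s: 20.35
tcp_pos: [0.6226, 0.1653, 0.1505]
ee_rot: [[1.0, -0.0, 0.0], [-0.0, -0.0, 1.0], [-0.0, -1.0, -0.0]]
wrist_force: [-0.9, -0.2, 0.3]
gripper_width: 0.952
```

move_arm(
  increments="-1 0 -0.01 0 0 0 0; -1 0 -0.03 0 0 0 0; -1 0 -0.07 0 0 0 0; -1 0 -0.11 0 0 0 0; -1 0 -0.15 0 0 0 0; -1 0 -0.18 0 0 0 0; -1 0 -0.18 0 0 0 0",
)

```text
time_s: 21.05
tcp_pos: [0.6245, 0.1656, 0.3378]
ee_rot: [[1.0, 0.012, -0.0], [-0.0, 0.004, 1.0], [0.012, -1.0, 0.004]]
wrist_force: [-0.4, 0.8, 0.5]
gripper_width: 1.002
```

```bash
python3 - <<'E'
from h import *
s=sense();print(s['tcp_pos'],s['wrist_force'],s['gripper_width'],s['joints'])
for n in['side','top']:
    c=camera_params(n); p,d=capture(n); cv2.imwrite(f'pics/{n}6.png',p[:,:,::-1])
    P=cloud(d,c)
    Q=P[(P[...,2]>.185)&(P[...,2]<.2)&(np.hypot(P[...,0]-.622,P[...,1]-.165)<.03)]
    if len(Q): print(n,len(Q),Q.mean(0),np.ptp(Q,axis=0))
E
```

```text
[0.62446617 0.16558067 0.33776191] [-0.42543667  0.76832176  0.51898078] 1.0018913396124731 [  29.23358681   21.01456602   15.01563189    0.12802232  -83.31064767
 -119.24680576]
side 117 [0.62613013 0.15928824 0.1904708 ] [0.03356365 0.03501864 0.0087776 ]
top 137 [0.62046428 0.16323277 0.19270655] [0.02633621 0.03183611 0.0122904 ]
```

View pics/side6.png

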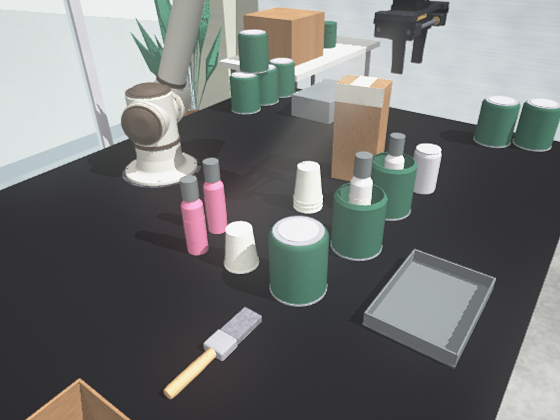

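View pics/top6.png

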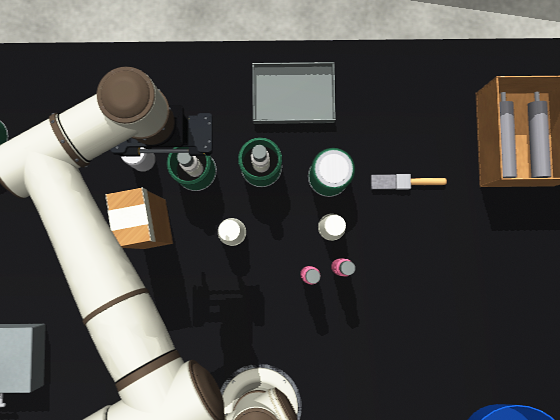

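Both bottles stand in their tins (caps at 397,147 and 363,165). Now the carton, which I'll push at about 0.225 m height along its own y. With fingers shut, I'll go to (0.494,0.186), turn 10.2°, then come down.

move_arm(
  increments="1 -0.03 0 0.005 0 -0.05 0; 1 -0.065 0 0.01 0 -0.1 0; 1 -0.1 0 0.015 0 -0.15 0; 1 -0.129 0 0.02 0 -0.178 0; 1 -0.129 0 0.02 0 -0.178 0; 1 -0.129 0 0.02 0 -0.178 0",
)

```text
time_s: 21.75
tcp_pos: [0.4931, 0.1853, 0.3301]
ee_rot: [[0.984, -0.001, -0.178], [0.178, -0.001, 0.984], [-0.001, -1.0, -0.0]]
wrist_force: [0.6, 0.4, 0.1]
gripper_width: 0.542
```

move_arm(
  increments="1 0 0.03 0 0 0 0; 1 0 0.06 0 0 0 0; 1 0 0.09 0 0 0 0; 1 0 0.107 0 0 0 0; 1 0 0.107 0 0 0 0; 1 0 0.107 0 0 0 0",
)

```text
time_s: 22.35
tcp_pos: [0.4945, 0.1852, 0.2233]
ee_rot: [[0.984, -0.0, -0.176], [0.176, -0.001, 0.984], [-0.001, -1.0, -0.001]]
wrist_force: [1.0, -0.0, 0.5]
gripper_width: 0.028
```

```bash
python3 - <<'E'
from h import *
for n in['side','wrist']:
    p,d=capture(n); cv2.imwrite(f'pics/{n}7.png',p[:,:,::-1])
s=sense();print(s['tcp_pos'],s['wrist_force'],s['gripper_width'])
E
```

```text
[0.49473569 0.18564588 0.22454716] [-0.42195779  0.39922398  0.33446772] 0.013539476430619429
```

View pics/side7.png

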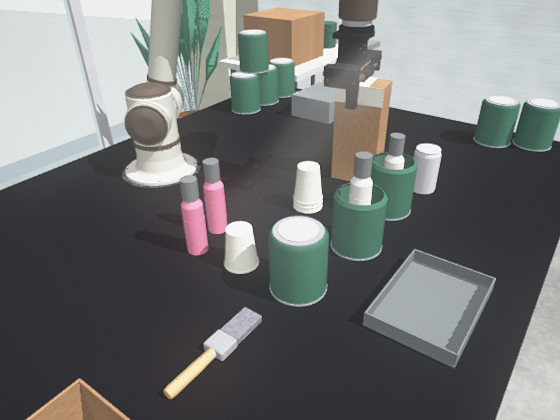

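View pics/wrist7.png

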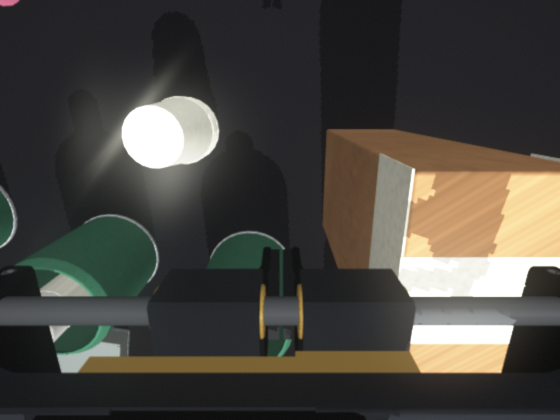

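The shut fingers face the middle of the carton's near side (face edge near column 380 in the wrist view). Push along tool z.

move_arm(
  increments="1 0 0 0.015 0 0 0; 1 0 0 0.025 0 0 0; 1 0 0 0.035 0 0 0; 1 0 0 0.045 0 0 0; 1 0 0 0.055 0 0 0; 1 0 0 0.065 0 0 0; 1 0 0 0.075 0 0 0; 1 0 0 0.085 0 0 0",
)

```text
time_s: 23.25
tcp_pos: [0.4784, 0.2699, 0.2235]
ee_rot: [[0.984, -0.0, -0.177], [0.177, -0.0, 0.984], [-0.0, -1.0, -0.0]]
wrist_force: [-0.7, -0.7, 0.3]
gripper_width: 0.007
```

```bash
python3 - <<'E'
from h import *
for n in['side']:
    p,d=capture(n); cv2.imwrite(f'pics/{n}8.png',p[:,:,::-1])
s=sense();print(s['tcp_pos'],s['wrist_force'],s['gripper_width'])
E
```

```text
[0.4783922  0.27109488 0.22337811] [-0.13280094  0.96516572  0.42413901] -0.001506172960769249
```

View pics/side8.png

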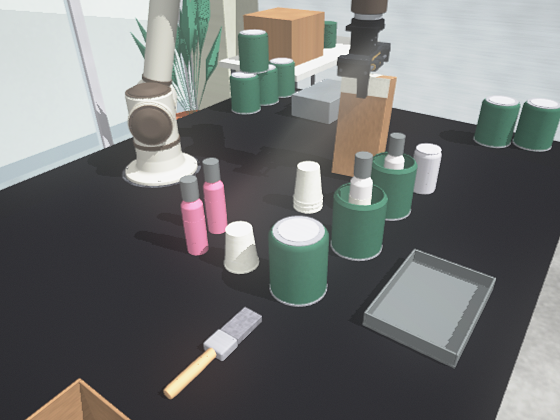

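It's tipping rather than sliding: the top is shifted and the base holds. Continue.

move_arm(
  increments="1 0 0 0.01 0 0 0; 1 0 0 0.02 0 0 0; 1 0 0 0.03 0 0 0; 1 0 0 0.04 0 0 0; 1 0 0 0.05 0 0 0; 1 0 0 0.05 0 0 0; 1 0 0 0.05 0 0 0; 1 0 0 0.05 0 0 0",
)

```text
time_s: 24.1
tcp_pos: [0.4697, 0.318, 0.2236]
ee_rot: [[0.984, -0.0, -0.177], [0.177, -0.0, 0.984], [-0.0, -1.0, -0.0]]
wrist_force: [-0.3, 0.2, 0.8]
gripper_width: 0.001
```

```bash
python3 - <<'E'
from h import *
for n in['side']:
    p,d=capture(n); cv2.imwrite(f'pics/{n}9.png',p[:,:,::-1])
s=sense();print(s['tcp_pos'],s['wrist_force'],s['gripper_width'])
E
```

```text
[0.46974006 0.31787124 0.22356668] [ 0.46103746  0.35497201 -0.12191876] 0.00358383030261702
```

View pics/side9.png

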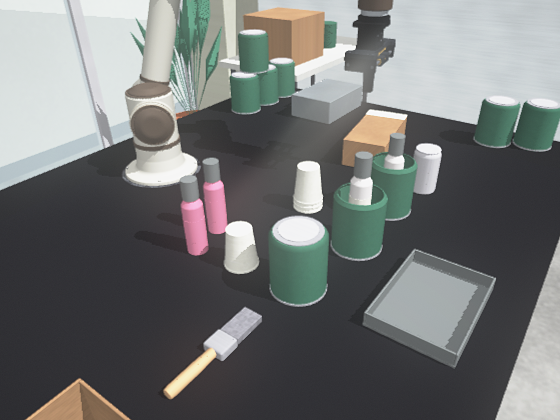

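The carton lies on its side. Retreat up a little, then check everything against the first cloud.

move_arm(
  increments="1 0 -0.03 -0.01 0 0 0; 1 0 -0.06 -0.03 0 0 0; 1 0 -0.09 -0.06 0 0 0; 1 0 -0.1 -0.09 0 0 0; 1 0 -0.1 -0.12 0 0 0; 1 0 -0.1 -0.14 0 0 0; 1 0 -0.1 -0.14 0 0 0; 1 0 -0.1 -0.14 0 0 0",
)

```text
time_s: 24.95
tcp_pos: [0.4945, 0.18, 0.3237]
ee_rot: [[0.984, 0.0, -0.176], [0.176, 0.0, 0.984], [0.0, -1.0, 0.0]]
wrist_force: [-0.2, 0.3, 0.5]
gripper_width: 0.005
```

```bash
python3 - <<'E'
from h import *
for n in['side','top']:
    c=camera_params(n);p,d=capture(n); cv2.imwrite(f'pics/{n}10.png',p[:,:,::-1]); P=cloud(d,c); P0=np.load(f'pics/{n}P.npy')
    Q=P[(P[...,2]>.06)&(P[...,2]<.1)&(abs(P[...,0]-.45)<.11)&(P[...,1]>.27)&(P[...,1]<.62)]
    if len(Q):
        q=Q[abs(Q[:,2]-np.median(Q[:,2]))<.01]; f=np.linalg.lstsq(np.c_[q[:,:2],np.ones(len(q))],q[:,2],rcond=None)[0]
        print(n,'carton',len(q),np.median(q[:,2]),'slope',f[:2],cv2.minAreaRect((q[:,:2]*1000).astype(np.float32)))
    for nm,x,y,z0,z1 in[('full',.602,-.193,.127,.14),('cup',.466,-.2,.08,.092),('stack',.454,.064,.104,.118),('can',.652,.305,.11,.122),('cap1',.622,.165,.187,.2),('cap2',.631,-.013,.21,.224)]:
        for k,A in(('0',P0),('1',P)):
            q=A[(A[...,2]>z0)&(A[...,2]<z1)&(np.hypot(A[...,0]-x,A[...,1]-y)<.05)]
            if len(q)>20: print(n,nm,k,len(q),q.mean(0).round(4))
s=sense();print(s['time_s'],s['tcp_pos'],s['wrist_force'])
E
```

```text
side carton 1521 0.08040016252411197 slope [-0.009662    0.00738795] ((447.2471618652344, 449.3825988769531), (121.60392761230469, 267.7284851074219), 9.954679489135742)
side full 0 1441 [ 0.6066 -0.1996  0.1333]
side full 1 1431 [ 0.6067 -0.1995  0.1333]
side cup 0 379 [ 0.4688 -0.2026  0.0855]
side cup 1 382 [ 0.4692 -0.2025  0.0856]
side stack 0 225 [0.4579 0.062  0.1091]
side stack 1 223 [0.4576 0.0624 0.1091]
side can 0 230 [0.6553 0.3022 0.115 ]
side can 1 230 [0.6553 0.3021 0.1148]
side cap1 1 101 [0.6257 0.1607 0.191 ]
side cap2 1 143 [ 0.6327 -0.0175  0.2146]
top carton 882 0.08148398680854974 slope [0.00281187 0.00237768] ((435.87713623046875, 448.7403259277344), (280.0354919433594, 98.64163970947266), 88.21826171875)
top full 0 1241 [ 0.6013 -0.1927  0.134 ]
top full 1 1233 [ 0.6017 -0.1933  0.1341]
top cup 0 326 [ 0.4663 -0.1996  0.0864]
top cup 1 332 [ 0.4658 -0.1999  0.0864]
top stack 0 352 [0.4545 0.0645 0.1107]
top stack 1 354 [0.4545 0.0646 0.1104]
top can 0 447 [0.6524 0.3052 0.1164]
top can 1 399 [0.6558 0.303  0.1163]
top cap1 1 159 [0.6235 0.1628 0.1929]
top cap2 1 163 [ 0.6294 -0.0138  0.2165]
25.05 [0.49444107 0.180865   0.32345642] [ 0.65257121 -0.0642143   0.33990707]
```

View pics/top10.png

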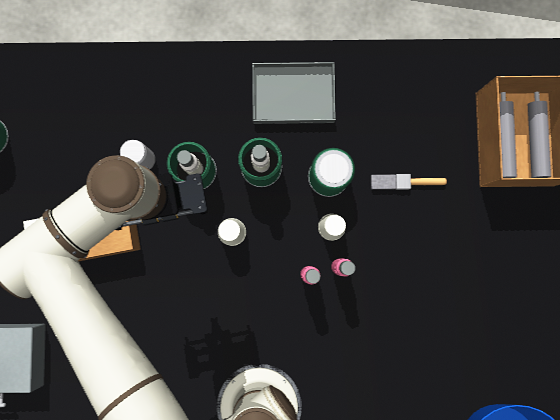

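View pics/side10.png

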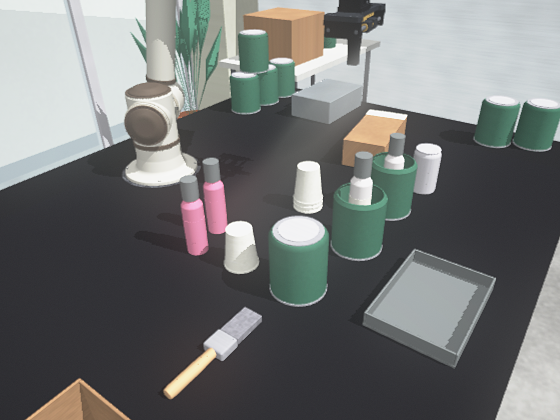

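The carton lies flat (top face at 0.080 m, slope under 0.01). Both caps are upright at pad height + 172 mm, nothing else has moved, and the robot is clear. Handing in.

```bash
python3 -c "
from station import r
print(r.finish_job())"
```

```text
the job is handed in; nothing more can be done
None
```

The job is handed in at about 25 s. Both white bottles stand in the two open tins and the carton lies on its side; no verdict is reported.

- **Bottles:** I gripped each white bottle by its cap and lowered it in small steps until I felt the pad. Contact came at about 43 mm in one tin and about 20 mm in the other, with a net force of roughly 4–7 N. I let go only then.
- **Carton:** I pushed it near the top along its 80 mm side and it tipped over to the left.

**Last checks:**
- **Bottle positions:** Caps are within a few mm of the tin centres, at the heights expected for upright bottles on the pads (about 0.191 m and 0.215 m).
- **Carton lie:** The top face is level at 0.080 m, with a slope under 0.01.
- **Other things:** The full tin, cup, cup stack and can show no real movement. The top view put the can about 4 mm off, but the arm partly covered it there and the side view shows it unmoved. I checked the brush only by eye in the pictures, where it looks unmoved.
- **Robot:** The gripper was clear of everything, with the wrist force near zero.

No check failed. I measured stillness only from single pictures.

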